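# Bleed the vacuum dough tub and hold its stuck lid ajar

### The job

The lid of the round vacuum dough tub is stuck in its seal: first pull the sprung slide of the bleed unit out until its mark line is at the mouth (40 mm), keep it there for about a second to let air in without dragging it to its end stop, and let it go back home. Then take the lid by its handle, break it free straight up without letting it jump (never more than about 40 mm up), and hold it still and level over the tub with a gap of about 20 mm all round; leave everything else on the table where it is. The job ends holding: finish with the gripper still carrying the lid there, not letting go.

Things in the scene. Friction and masses are not known exactly. Their poses are not given: they have to be found in the camera images.
- vac_tub: The vacuum dough tub, fixed to the table: round, white plastic, 210 mm across at the rim, 120 mm high. Origin: on the table at its axis; z up. It stands left or right of the bleed unit.
- tub_rim (a point): Centre of the tub's mouth, level with the rim, 120 mm above the table: what the lid's gap is measured from.
- vac_lid: The tub's loose steel lid, 220 mm across, 10 mm thick, with a black plug 19 mm deep below; 0.5 to 0.8 kg. Origin: centre of the disc's underside, on the rim when shut (120 mm above the table). The sticky seal takes a peak of about 12 to 18 N besides the weight within the first 5 mm straight up; past about 10 mm it lets go and only the weight is left. Let go, it drops back.
- lid_handle (a point): Centre of the lid's handle bar: dark steel, square-edged, 12 mm thick (lid's x), 100 mm long (lid's y), 22 mm high, on two short legs; its centre lies 51 mm above the lid's underside (171 mm above the table when shut), over the lid's middle. Its y axis runs along the bar.
- bleed_unit: The vacuum bleed unit, fixed to the table: aluminium block 140 x 70 mm, top at 70 mm (dial on it 84 mm), with a flat steel slide in its front mouth. Origin: on the table straight below the knob when the slide is home. Its x axis points from the knob to the block, so the slide pulls out along its -x (roughly towards the robot).
- bleed_slide (a joint): How far the slide is pulled out, in m: 0 home, 0.040 when the black mark line across the slide is at the block's mouth, end stop at 0.060. A spring draws it home: 1.4 N at home, 4.2 N at the mark; let go, it slides home by itself in well under a second.
- slide_knob (a point): Centre of the slide's upright black knob, 70 mm above the table: 18 mm across (22 mm at its head), from 47 to 92 mm above the table; moves with the slide. 48 mm free between its axis and the block when home.
- slide_mouth (a point): The block's mouth where the slide comes out (top of the slide, 47 mm above the table), 48 mm along the unit's x from its origin. The black mark line is hidden 40 mm behind it when the slide is home.
- paper_cup: Bystander, to be left alone: black paper cup, 76 mm across, 90 mm tall, open. Origin under its middle.
- phone: Bystander, to be left alone: black phone lying flat, 150 x 73 x 9 mm. Origin under its middle.
- stamp: Bystander, to be left alone: grey and black hand stamp, 60 x 40 x 65 mm. Origin under its middle.
- marker: Bystander, to be left alone: short yellow marker pen with a red cap, 140 mm long. Origin under its middle.
- scraper: Bystander, to be left alone: steel dough scraper with a wooden grip, 130 x 100 mm, 20 mm high. Origin under its middle.
- mix_bowl: Bystander, to be left alone: steel bowl, 140 mm across, 60 mm tall. Origin under its middle.
- flour_brush: Bystander, to be left alone: wooden flour brush, lying. Origin under its middle.
- yeast_jar: Bystander, to be left alone: glass jar with a steel cap, 68 mm across, 110 mm tall. Origin under its middle.
Things that resemble listed ones, but are neither listed nor needed, are in the scene too. Leave any pink or red look-alike of the vac_lid alone.

How it is judged:
On the way, in this order (a step that is already met when the one before it is completed fails the run):
1. slide held at its mark (34 to 46 mm out), lid still shut (value of joint bleed_slide between 0.034 and 0.046 m and z of vac_lid in the frame of vac_tub below 0.123 m), for 0.5 s.
2. slide let go and back home, lid still shut (value of joint bleed_slide below 0.005 m and contact force between bleed_unit and the fingers below 0.3 N and z of vac_lid in the frame of vac_tub below 0.123 m), for 0.2 s.
3. lid broken free and held with a gap of 12 to 30 mm over the rim, level and over the tub (z of vac_lid in the frame of vac_tub between 0.132 and 0.15 m and horizontal distance between vac_lid and tub_rim below 0.025 m and angle between vac_lid's own z axis and vertical below 0.15 rad), for 0.5 s.
At the end, for the whole second after the job is handed in: the gripper carries the lid (the tub bears none of it, contact under 0.5 N) with its underside 12 to 30 mm above the rim, within 25 mm of the tub's axis, tilted less than 0.15 rad and still (under 20 mm/s), and the bleed slide is home (within 5 mm) (all of step 3 and linear speed of vac_lid below 0.02 m/s and contact force between vac_lid and the fingers above 2 N and contact force between vac_lid and vac_tub below 0.5 N and value of joint bleed_slide below 0.005 m); the arm keeps its last pose, push and grip.
It fails at once if the slide is dragged to its end stop (over 56 mm) (value of joint bleed_slide above 0.056 m).
It fails at once if the lid jumps up (gap over 45 mm) (z of vac_lid in the frame of vac_tub above 0.165 m).
It fails at once if a bystander is moved by more than 20 mm (distance of any of paper_cup, phone, stamp, marker, scraper, mix_bowl, flour_brush, yeast_jar from where it was at the start of the episode above 0.02 m).
It also fails if it takes over 48 s, if anything falls off the work surface, if the arm or the gripper's body presses on something with over 40 N, if the wrist force passes 120 N, or if a joint passes its speed limit or range.

### The arm

A 6-joint arm with a two-finger parallel gripper is mounted at the origin on the work surface. World frame = base frame: x ahead of the robot, y to its left, z up, the work surface at z = 0. Lengths are in m, angles in rad, forces in N, time in s.
With the tool pointing down it reaches from about 0.375 to 0.975 m from the base axis. Payload 3.8 kg.
Tool frame: the origin (TCP) lies between the finger pads; the fingertips stand 19 mm ahead of it and the grasp point (between the pads) is the TCP (bot.tip_reach is the distance from the TCP to the fingertips, in m); z points along the fingers, y is the line along which they close (so a half turn about z gives the same grasp; the last joint's range is limited). The gripper opens to 85 mm and grips with 20 to 120 N. Pads are 22 mm wide; open, the fingers measure 114 mm over their backs; the gripper's body (76 mm by 85 mm) begins 54 mm behind the grasp point. The pads swing forward as they close: fully open they stand 13 mm farther back than shut.
Start: joints at [-1.252, 0.264, 1.604, -0, 1.274, -0.037], TCP at [0.235, -0.633, 0.25] pointing down, gripper open.
Joint ranges: [-2.63, 2.63], [-0.94, 2.18], [0.31, 2.57], [-1.31, 4.45], [0, 2.66], [-2.55, 2.55]. Speed limits (rad/s): [2.57, 2.57, 3.14, 3.14, 3.14, 3.14].

### API

Orientations are given as a rotation vector (axis times angle).
In Python, from station import read_state, eyes, bot, finder gives the robot as it stands.
- The arm moves only by the tool send_rows, never from a script. Its argument "moves" is a list of rows, each an object with "delta_pos": the shift along the tool's x, y, z in mm, a list of three; "angular": the turn, a rotation vector about the tool's x, y, z in degrees, a list of three. A call has 1 to 5 rows; each row is the pose to reach, as a shift and turn from the pose commanded when the call began, along the tool's axes at that moment; what a row does not reach only later rows make up. A row lasts 1/8 s, in which the tool goes at most 62.5 mm and 10.7 degrees, less where a joint would pass 70% of its speed; a pose out of reach is approached as far as the arm can. A call with a gripper value outside its range is refused whole. "gripper" is the gripper command: -1 is shut, 1 is fully open, values between are in proportion, set as the call begins (left out, the last holds). The fingers move at their own pace and stop on an object; "newtons" is the grip in N (left out, the last holds). Time passes only in rows, so rows that repeat a pose let the fingers close. It gives the time, the measured TCP pose, the force, the opening and the grip force at its end, in the units of the state.
- read_state(): the state, without advancing time (a new reading comes with each control period).
- eyes.capture(name): name is "side" or "top"; returns a dict with "img" (400x640x3 uint8, red, green, blue), "mtx" (3x3 intrinsics, pixels), "dist" ([k1, k2, p1, p2, k3] as OpenCV has them; the pictures are not rectified), "world_to_cam" (4x4, takes a point from world to camera coordinates). Camera axes: x right, y down, z forward; pixel columns grow to the right and rows downward; lengths in m; the calibration is good to about 2 mm. A picture is of the moment at which its call begins. There is no depth.
- bot.sign_off(): hands the job in; it is judged then, once.
Trained networks look in the newest picture that a camera, given by its name, has taken for a name from the list of things; names that differ only in an ending like _2 or _b are one class to them, and where a whole thing is asked for, a point or a joint stands for the part that bears it (a point fixed in the world has none). Each returns a list of dicts, best first, with "confidence" (0 to 1); they miss things now and then, are a little off and sometimes report something else, mostly with a low value. They report only what shows in the picture. A call takes as long as a camera call. They do not tell look-alikes from the thing itself.
- finder.outline_of(camera, label): "region" (400x640 bool, what is visible of it) and "bbox" ([left, top, right, bottom] in pixels, round what is visible of it).
- finder.pinpoint(camera, label): "centre" ([column, row] in pixels: a listed point, or the origin of a listed thing).
The state is a dict: "time": time; "joint_pos": joint angles; "qvel": joint speeds; "tau": joint torques, N m; "ee_pos": TCP position; "tool_rot": TCP orientation; "contact_force": force on the tool from outside, world axes, zero at the start; "moment": the same for the moment, N m; "width": finger opening in m; "finger_force": force on a finger pad.
Only numpy, scipy, OpenCV 4.12 (cv2) and the standard library are available. Lean on these libraries where they do the work, as an engineer would, in place of code of your own. Each camera call takes 0.05 s, during which the arm holds its last target. There are 200 camera calls.

## Working session

There is one attempt and no reset: what is moved stays moved. The work goes in short steps, Python scripts to look and compute and a tool call to move; the robot and the scene stay as the last step left them, time stands still between calls to the robot, and variables do not carry over. Pictures are saved under pics/ and viewed, at most 10 in all, crops included, and the job is handed in when it is done.

Besides the shell and the picture viewer there is one more tool, called in YAML: its name, and indented under it one key for each argument. send_rows: Moves the arm, as the interface text tells. Its arguments: {"type":"object","properties":{"moves":{"type":"array"},"gripper":{"type":"number"},"newtons":{"type":"number"}},"required":["moves"]}

```bash
mkdir -p pics; cat > h.py <<'E'
import numpy as np, cv2
from scipy.spatial.transform import Rotation as R
from station import read_state, eyes, bot, finder
def ray(c,px):
    u=cv2.undistortPoints(np.array([[px]],float),np.array(c["mtx"]),np.array(c["dist"]))[0,0]
    T=np.array(c["world_to_cam"]); Rm=T[:3,:3]; o=-Rm.T@T[:3,3]
    return o, Rm.T@np.array([u[0],u[1],1.])
def at_z(c,px,z):
    o,d=ray(c,px); return o+d*(z-o[2])/d[2]
def proj(c,p):
    T=np.array(c["world_to_cam"]); rv=cv2.Rodrigues(T[:3,:3])[0]
    return cv2.projectPoints(np.array(p,float).reshape(-1,1,3),rv,T[:3,3],np.array(c["mtx"]),np.array(c["dist"]))[0][:,0]
def save(c,n): cv2.imwrite("pics/"+n,c["img"][:,:,::-1])
E
python3 - <<'E'
from h import *
np.set_printoptions(precision=4,suppress=True)
Z=dict(lid_handle=.171,slide_knob=.07,slide_mouth=.047,tub_rim=.12,vac_lid=.12,bleed_unit=0)
cs={n:eyes.capture(n) for n in("top","side")}
cv2.imwrite("pics/a.png",cs["top"]["img"][:,:,::-1]);save(cs["side"],"b.png")
for n,c in cs.items():
    for l,z in Z.items():
        for d in finder.pinpoint(n,l)[:3]:
            print(n,l,round(d["confidence"],2),np.round(d["centre"]),at_z(c,d["centre"],z))
s=read_state();print(s["ee_pos"],s["tool_rot"],s["time"],s["width"],R.from_rotvec(s["tool_rot"]).as_matrix())
E
```

```text
top lid_handle 0.71 [387.  97.] [ 0.762  -0.1608  0.171 ]
top lid_handle 0.62 [438. 317.] [ 0.1683 -0.2792  0.171 ]
top lid_handle 0.55 [394. 188.] [ 0.5036 -0.1736  0.171 ]
top slide_knob 0.53 [257. 178.] [0.5519 0.2084 0.07  ]
top slide_mouth 0.81 [259. 164.] [0.6016 0.2085 0.047 ]
top vac_lid 0.82 [434. 316.] [ 0.1669 -0.2805  0.12  ]
top vac_lid 0.67 [384. 107.] [ 0.7528 -0.16    0.12  ]
top vac_lid 0.61 [391. 194.] [ 0.498  -0.1727  0.12  ]
side lid_handle 0.78 [340. 174.] [ 0.4964 -0.178   0.171 ]
side lid_handle 0.62 [278. 178.] [ 0.6646 -0.0233  0.171 ]
side lid_handle 0.46 [387. 188.] [ 0.3068 -0.18    0.171 ]
side slide_knob 0.59 [263. 239.] [0.5578 0.1936 0.07  ]
side slide_mouth 0.74 [252. 241.] [0.6002 0.1988 0.047 ]
side tub_rim 0.52 [338. 186.] [ 0.5016 -0.1827  0.12  ]
side vac_lid 0.67 [337. 186.] [ 0.5059 -0.1766  0.12  ]
side vac_lid 0.64 [279. 189.] [ 0.6663 -0.0305  0.12  ]
side bleed_unit 0.72 [262. 257.] [0.5629 0.1994 0.    ]
[ 0.2351 -0.6327  0.2503] [3.0919 0.5559 0.0001] 0.7 0.0851938420434924 [[ 0.9374  0.3483  0.0001]
 [ 0.3483 -0.9374 -0.0001]
 [ 0.      0.0001 -1.    ]]
```

View pics/a.png

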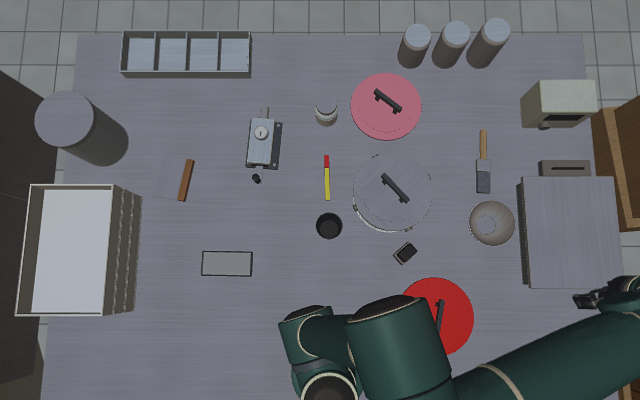

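View pics/b.png

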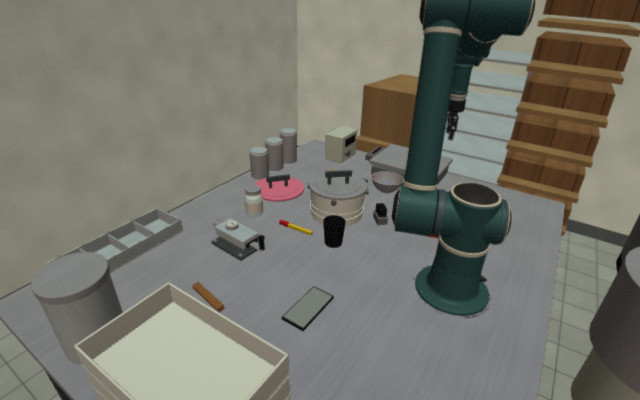

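The steel lid on the tub is at top (394,188). Possible confusions are the pink lid at (387,97) and the red lid at (438,317), both lying on the table. The knob is at top (257,178), with the block behind it at (262,140). I choose the steel lid on the tub and check it in a close crop.

```bash
python3 - <<'E'
from h import *
np.set_printoptions(precision=4,suppress=True)
c=eyes.capture("top"); im=c["img"][:,:,::-1].copy()
a=cv2.resize(im[95:195,230:300],None,fx=5,fy=5,interpolation=cv2.INTER_CUBIC)
b=cv2.resize(im[145:235,345:440],None,fx=4.5,fy=4.5,interpolation=cv2.INTER_CUBIC)
h=max(a.shape[0],b.shape[0]); pad=lambda x:cv2.copyMakeBorder(x,0,h-x.shape[0],0,0,cv2.BORDER_CONSTANT)
cv2.imwrite("pics/c.png",np.hstack([pad(a),pad(b)]))
for cam in("top","side"):
    c=eyes.capture(cam)
    for l in("lid_handle","slide_knob","bleed_unit","vac_tub"):
        for d in finder.outline_of(cam,l)[:3]:
            r=cv2.minAreaRect(np.argwhere(d["region"])[:,::-1].astype(np.float32))
            print(cam,l,round(d["confidence"],2),d["bbox"],d["region"].sum(),r)
E
```

```text
top lid_handle 0.94 [351.5, 151.7, 434.4, 230.8] 4826 ((392.268310546875, 191.41464233398438), (78.39923095703125, 77.46218872070312), 38.65980529785156)
top lid_handle 0.93 [350.6, 71.2, 420.5, 140.7] 3656 ((385.5000305175781, 106.49996948242188), (67.88224792480469, 66.46803283691406), 45.0)
top lid_handle 0.56 [405.5, 277.4, 472.3, 356.4] 2679 ((445.4271545410156, 308.3359680175781), (78.81380462646484, 48.3188591003418), 54.7436408996582)
top slide_knob 0.57 [253.5, 165.7, 263.4, 182.7] 167 ((257.0, 175.0), (18.0, 10.0), 90.0)
top slide_knob 0.49 [316.9, 93.5, 339.6, 125.6] 596 ((326.5, 110.5), (31.0, 21.0), 90.0)
top bleed_unit 0.83 [245.5, 104.4, 278.9, 184.0] 1870 ((263.16644287109375, 144.72412109375), (33.476524353027344, 77.82605743408203), 5.90614128112793)
top bleed_unit 0.24 [200.0, 252.2, 253.3, 277.1] 1278 ((226.39120483398438, 262.9607849121094), (51.20427703857422, 25.260778427124023), 1.3971812725067139)
top vac_tub 0.77 [353.4, 160.4, 409.2, 232.1] 154 ((373.2000427246094, 201.90000915527344), (81.39286804199219, 42.48529052734375), 63.43495178222656)
side lid_hand
[... 158 characters left out ...]
80032348632812), (26.114017486572266, 45.45124816894531), 83.2901611328125)
side slide_knob 0.71 [251.1, 234.5, 267.1, 250.9] 146 ((259.34161376953125, 244.58419799804688), (14.00158977508545, 16.534542083740234), 50.710594177246094)
side slide_knob 0.45 [309.5, 184.8, 369.5, 222.6] 1210 ((336.3916320800781, 206.12612915039062), (61.33052062988281, 38.381465911865234), 3.814074993133545)
side bleed_unit 0.61 [209.4, 218.5, 269.3, 259.6] 1478 ((236.64707946777344, 239.91177368164062), (57.76470947265625, 33.82353210449219), 28.07248878479004)
side vac_tub 0.57 [306.5, 185.5, 370.3, 227.7] 1182 ((336.0586242675781, 206.29656982421875), (61.28756332397461, 37.78569412231445), 4.763641834259033)
```

View pics/c.png

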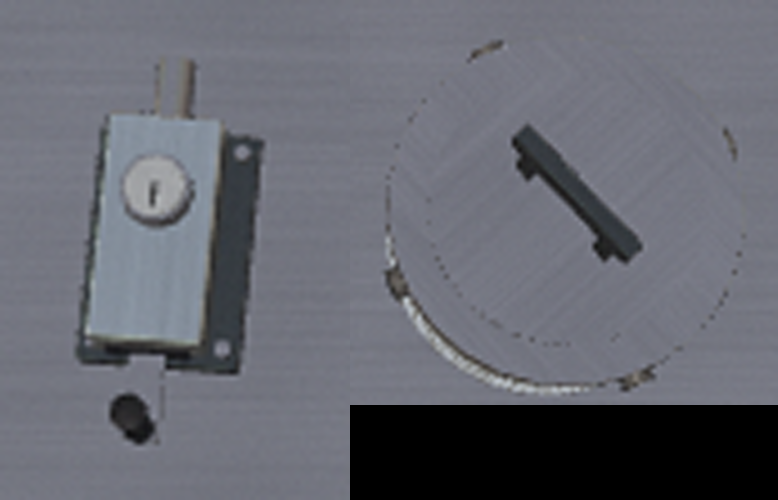

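The crop confirms the steel lid on the white tub, with its bar running diagonally and centred near (396,188). It also shows the knob head at (256,177) and the block tilted slightly.

```bash
python3 - <<'E'
from h import *
np.set_printoptions(precision=4,suppress=True)
c=eyes.capture("top"); s=eyes.capture("side")
A=lambda x,y,z:at_z(c,(230+x/5-.4,95+y/5-.4),z)
B=lambda x,y,z:at_z(c,(345+(x-350)/4.5-.4,145+y/4.5-.4),z)
for p,q in(((86,340),(110,117)),((203,345),(222,122))):
    a,b=A(*p,.07),A(*q,.07); print("blk",a,b,np.degrees(np.arctan2(*(b-a)[1::-1])),np.linalg.norm(b-a))
k=A(128,412,.092);print("knob",k, "side proj of knob .07",proj(s,[[*k[:2],.07]]))
p,q=B(524,131,.182),B(632,251,.182);m=(p+q)/2;print("bar",p,q,m,np.degrees(np.arctan2(*(q-p)[1::-1])),np.linalg.norm(p-q))
print("side proj handle",proj(s,[[*m[:2],.171]]))
# triangulated knob, handle
def tri(a,b):
    o1,d1=ray(c,a);o2,d2=ray(s,b);t=np.linalg.lstsq(np.c_[d1,-d2],o2-o1,rcond=None)[0];return o1+t[0]*d1,o2+t[1]*d2
print(tri((257,178),(263,239)),tri((394,188),(340,174)))
E
```

```text
blk [0.5993 0.2403 0.07  ] [0.7367 0.2305 0.07  ] -4.097600598383317 0.1377092565521213
blk [0.5965 0.1715 0.07  ] [0.7337 0.1634 0.07  ] -3.350693842179254 0.13746466503787377
knob [0.5509 0.2107 0.092 ] side proj of knob .07 [[260.8167 242.3143]]
bar [ 0.5401 -0.1452  0.182 ] [ 0.4681 -0.2072  0.182 ] [ 0.5041 -0.1762  0.182 ] -139.27960242208005 0.09496136783879798
side proj handle [[337.566  173.8529]]
(array([0.5502, 0.207 , 0.0823]), array([0.5463, 0.2047, 0.0811])) (array([ 0.5031, -0.1743,  0.1733]), array([ 0.4949, -0.1782,  0.1722]))
```

```bash
cat >> h.py <<'E'
def go(p,yaw):
    s=read_state();M=R.from_rotvec(s["tool_rot"]).as_matrix()
    y=np.radians(yaw);x=np.array([np.cos(y),np.sin(y),0]);z=np.array([0,0,-1.]);T=np.c_[x,np.cross(z,x),z]
    print("t",s["time"],"pos",np.round(s["ee_pos"],4),"w",round(s["width"],4),"F",np.round(s["contact_force"],1),
     "\ndelta mm",np.round(M.T@(np.array(p)-s["ee_pos"])*1e3,1),"deg",np.round(np.degrees(R.from_matrix(M.T@T).as_rotvec()),1))
E
python3 -c "
from h import *
go((.55,.209,.17),-3.75)"
```

```text
t 1.35 pos [ 0.2351 -0.6327  0.2503] w 0.0857 F [ 0.6  0.4 -0.5] 
delta mm [ 588.3 -679.3   80.3] deg [-0.   0.  24.1]
```

send_rows:
  moves:
    - {"delta_pos": [40, -46, 0], "angular": [0, 0, 0]}
    - {"delta_pos": [80, -92, 0], "angular": [0, 0, 0]}
    - {"delta_pos": [120, -138, 0], "angular": [0, 0, 0]}
    - {"delta_pos": [160, -184, 0], "angular": [0, 0, 0]}
    - {"delta_pos": [196, -226, 0], "angular": [0, 0, 0]}
  gripper: 1

```text
time: 1.98
ee_pos: [0.3406, -0.3507, 0.2505]
tool_rot: [3.092, 0.556, 0.001]
contact_force: [1.9, 0.4, -0.1]
width: 0.0856
finger_force: 0.0
```

send_rows:
  moves:
    - {"delta_pos": [40, -46, 0], "angular": [0, 0, 0]}
    - {"delta_pos": [80, -92, 0], "angular": [0, 0, 0]}
    - {"delta_pos": [120, -138, 0], "angular": [0, 0, 0]}
    - {"delta_pos": [160, -184, 0], "angular": [0, 0, 0]}
    - {"delta_pos": [196, -226, 0], "angular": [0, 0, 0]}

```text
time: 2.6
ee_pos: [0.4456, -0.0705, 0.2508]
tool_rot: [3.091, 0.557, 0.002]
contact_force: [1.9, -0.7, -0.4]
width: 0.0857
finger_force: 0.0
```

```bash
python3 -c "
from h import *
go((.55,.209,.17),-3.75)"
```

```text
t 2.6 pos [ 0.4456 -0.0705  0.2508] w 0.0857 F [ 1.9 -0.7 -0.4] 
delta mm [ 195.2 -225.6   80.9] deg [ 0.  -0.1 24.2]
```

send_rows:
  moves:
    - {"delta_pos": [40, -46, 16], "angular": [0, 0, 5]}
    - {"delta_pos": [80, -92, 32], "angular": [0, 0, 10]}
    - {"delta_pos": [120, -138, 48], "angular": [0, 0, 15]}
    - {"delta_pos": [160, -184, 64], "angular": [0, 0, 20]}
    - {"delta_pos": [195, -226, 81], "angular": [0, 0, 24]}

```text
time: 3.22
ee_pos: [0.55, 0.2096, 0.1692]
tool_rot: [-3.14, 0.102, -0.002]
contact_force: [0.8, -0.4, 0.5]
width: 0.0857
finger_force: 0.0
```

send_rows:
  moves:
    - {"delta_pos": [0, 0, 0], "angular": [0, 0, 0]}
    - {"delta_pos": [0, 0, 0], "angular": [0, 0, 0]}

```text
time: 3.48
ee_pos: [0.5488, 0.2071, 0.169]
tool_rot: [3.139, -0.097, -0.001]
contact_force: [-0.2, 0.3, -0.0]
width: 0.0854
finger_force: 0.0
```

```bash
python3 - <<'E'
from h import *
go((.55,.209,.074),-3.75)
c=eyes.capture("side")
im=c["img"][:,:,::-1].copy()
p=np.array(read_state()["ee_pos"])
for q,col in((p,(0,0,255)),((.55,.209,.07),(0,255,0))):
    cv2.circle(im,tuple(np.int32(proj(c,[q])[0]*1)),0,col,-1)
cv2.imwrite("pics/d.png",cv2.resize(im[150:270,200:340],None,fx=5,fy=5,interpolation=cv2.INTER_CUBIC))
E
```

```text
t 3.475 pos [0.5488 0.2071 0.169 ] w 0.0854 F [-0.2  0.3 -0. ] 
delta mm [ 1.1 -2.  95. ] deg [0.  0.  0.2]
```

View pics/d.png

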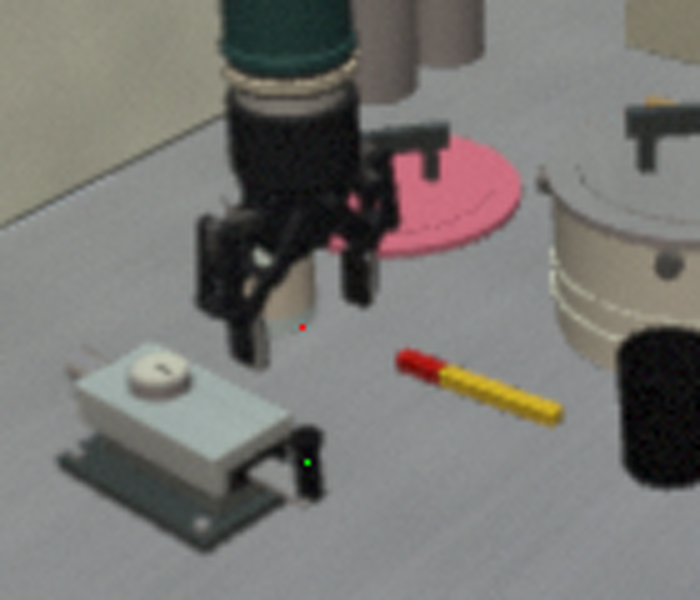

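The open fingers straddle the knob (crop (307,462)) with clear space on both sides, so I descend.

send_rows:
  moves:
    - {"delta_pos": [1, -2, 30], "angular": [0, 0, 0]}
    - {"delta_pos": [1, -2, 65], "angular": [0, 0, 0]}
    - {"delta_pos": [1, -2, 93], "angular": [0, 0, 0]}
    - {"delta_pos": [1, -2, 93], "angular": [0, 0, 0]}

```text
time: 4.03
ee_pos: [0.5483, 0.207, 0.0747]
tool_rot: [3.138, -0.102, -0.007]
contact_force: [-0.3, 0.1, -0.6]
width: 0.0854
finger_force: 0.0
```

send_rows:
  moves:
    - {"delta_pos": [0, 0, 0], "angular": [0, 0, 0]}
    - {"delta_pos": [0, 0, 0], "angular": [0, 0, 0]}
    - {"delta_pos": [0, 0, 0], "angular": [0, 0, 0]}
    - {"delta_pos": [0, 0, 0], "angular": [0, 0, 0]}
    - {"delta_pos": [0, 0, 0], "angular": [0, 0, 0]}
  gripper: -1
  newtons: 30

```text
time: 4.65
ee_pos: [0.5514, 0.2117, 0.0779]
tool_rot: [-3.136, 0.1, -0.004]
contact_force: [-0.4, 7.0, 3.3]
width: 0.0201
finger_force: 29.2
```

send_rows:
  moves:
    - {"delta_pos": [0, 0, 0], "angular": [0, 0, 0]}
    - {"delta_pos": [0, 0, 0], "angular": [0, 0, 0]}
    - {"delta_pos": [0, 0, 0], "angular": [0, 0, 0]}

```text
time: 5.03
ee_pos: [0.5514, 0.2117, 0.0779]
tool_rot: [-3.136, 0.099, -0.004]
contact_force: [-0.7, 5.8, 3.5]
width: 0.02
finger_force: 29.2
```

send_rows:
  moves:
    - {"delta_pos": [-10, -2, 0], "angular": [0, 0, 0]}
    - {"delta_pos": [-20, -2, 0], "angular": [0, 0, 0]}
    - {"delta_pos": [-30, -2, 0], "angular": [0, 0, 0]}
    - {"delta_pos": [-37, -2, 0], "angular": [0, 0, 0]}
    - {"delta_pos": [-40, -2, 0], "angular": [0, 0, 0]}

```text
time: 5.65
ee_pos: [0.5118, 0.2148, 0.0778]
tool_rot: [-3.138, 0.099, -0.007]
contact_force: [5.4, 2.6, 5.5]
width: 0.0198
finger_force: 29.8
```

```bash
python3 - <<'E'
from h import *
go((.5514-.0399,.2117+.0026,.0779),-3.75)
c=eyes.capture("side");im=c["img"][:,:,::-1]
a=cv2.resize(im[190:270,210:300],None,fx=4.4,fy=5,interpolation=cv2.INTER_CUBIC)
b=cv2.resize(eyes.capture("top")["img"][120:200,225:305,::-1],None,fx=4.4,fy=5,interpolation=cv2.INTER_CUBIC)
cv2.imwrite("pics/e.png",np.hstack([a,b]))
E
```

```text
t 5.65 pos [0.5118 0.2148 0.0778] w 0.0198 F [5.4 2.6 5.5] 
delta mm [-0.2  0.5 -0.1] deg [-0.1 -0.3  0.1]
```

View pics/e.png

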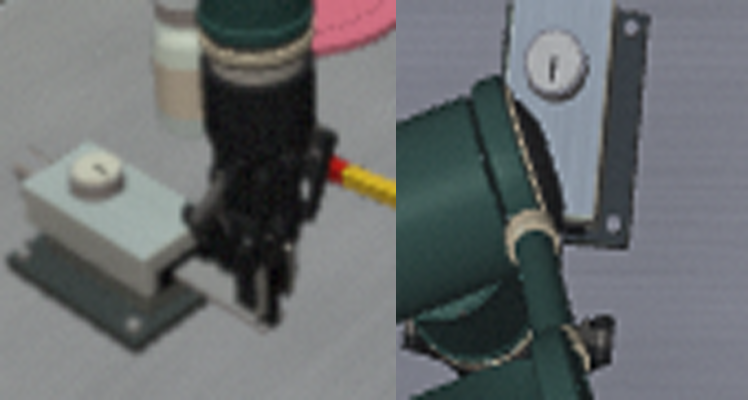

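The slide shows out of the block and followed the 40 mm pull (the pulling force rose by about 6 N). I hold it, then release.

send_rows:
  moves:
    - {"delta_pos": [0, 0, 0], "angular": [0, 0, 0]}
    - {"delta_pos": [0, 0, 0], "angular": [0, 0, 0]}
    - {"delta_pos": [0, 0, 0], "angular": [0, 0, 0]}
    - {"delta_pos": [0, 0, 0], "angular": [0, 0, 0]}
    - {"delta_pos": [0, 0, 0], "angular": [0, 0, 0]}

```text
time: 6.38
ee_pos: [0.5122, 0.2148, 0.0778]
tool_rot: [-3.138, 0.099, -0.007]
contact_force: [4.3, 3.3, 4.0]
width: 0.0202
finger_force: 29.9
```

send_rows:
  moves:
    - {"delta_pos": [0, 0, 0], "angular": [0, 0, 0]}
    - {"delta_pos": [0, 0, 0], "angular": [0, 0, 0]}
    - {"delta_pos": [0, 0, 0], "angular": [0, 0, 0]}

```text
time: 6.75
ee_pos: [0.5122, 0.2148, 0.0778]
tool_rot: [-3.138, 0.099, -0.007]
contact_force: [4.6, 2.8, 4.5]
width: 0.0199
finger_force: 29.9
```

send_rows:
  moves:
    - {"delta_pos": [0, 0, 0], "angular": [0, 0, 0]}
    - {"delta_pos": [0, 0, 0], "angular": [0, 0, 0]}
    - {"delta_pos": [0, 0, 0], "angular": [0, 0, 0]}
    - {"delta_pos": [0, 0, 0], "angular": [0, 0, 0]}
    - {"delta_pos": [0, 0, 0], "angular": [0, 0, 0]}
  gripper: 1

```text
time: 7.38
ee_pos: [0.5103, 0.2136, 0.0761]
tool_rot: [3.14, -0.099, -0.001]
contact_force: [-1.2, -1.2, -0.1]
width: 0.0854
finger_force: 0.0
```

```bash
python3 - <<'E'
from h import *
go((.504,-.176,.28),40.7)
c=eyes.capture("side");im=c["img"][:,:,::-1]
cv2.imwrite("pics/f.png",cv2.resize(im[190:270,210:300],None,fx=5,fy=5,interpolation=cv2.INTER_CUBIC))
E
```

```text
t 7.375 pos [0.5103 0.2136 0.0761] w 0.0854 F [-1.2 -1.2 -0.1] 
delta mm [  18.2  389.3 -203.8] deg [  0.    0.  -44.3]
```

View pics/f.png

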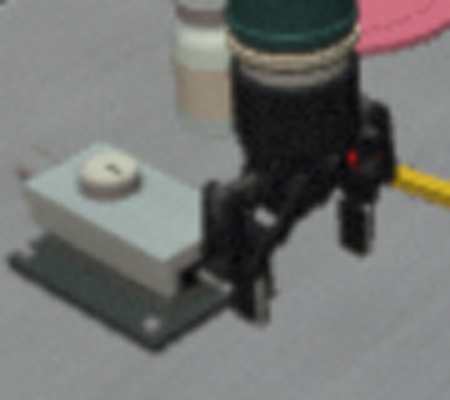

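The fingers are open and free (contact force about zero) and the slide has drawn back out of view. I move up and over to the lid.

send_rows:
  moves:
    - {"delta_pos": [0, 0, -50], "angular": [0, 0, 0]}
    - {"delta_pos": [0, 0, -110], "angular": [0, 0, 0]}
    - {"delta_pos": [0, 0, -165], "angular": [0, 0, 0]}
    - {"delta_pos": [4, 30, -204], "angular": [0, 0, -5]}
    - {"delta_pos": [8, 85, -204], "angular": [0, 0, -14]}

```text
time: 8.05
ee_pos: [0.5159, 0.1292, 0.2856]
tool_rot: [-3.126, -0.296, -0.015]
contact_force: [0.2, 0.4, 0.4]
width: 0.0858
finger_force: 0.0
```

```bash
python3 - <<'E'
from h import *
go((.504,-.176,.28),40.7)
c=eyes.capture("top")
for cam in("top","side"):
    c=eyes.capture(cam)
    for d in finder.pinpoint(cam,"slide_knob")[:2]: print(cam,d["confidence"],at_z(c,d["centre"],.07))
E
```

```text
t 8.05 pos [0.5159 0.1292 0.2856] w 0.0858 F [0.2 0.4 0.4] 
delta mm [-69.1 297.6   4.8] deg [  0.1  -0.5 -29.9]
top 0.52 [0.55907303 0.20682569 0.07      ]
top 0.32 [ 0.6055656  -0.45324461  0.07      ]
side 0.55 [0.55295177 0.19291999 0.07      ]
```

Knob is back home. Continue to above the handle.

send_rows:
  moves:
    - {"delta_pos": [-14, 59, 0], "angular": [0, 0, -6]}
    - {"delta_pos": [-28, 119, 0], "angular": [0, 0, -12]}
    - {"delta_pos": [-42, 179, 0], "angular": [0, 0, -18]}
    - {"delta_pos": [-56, 239, 0], "angular": [0, 0, -24]}
    - {"delta_pos": [-69, 298, 5], "angular": [0, 0, -30]}

```text
time: 8.93
ee_pos: [0.4995, -0.1778, 0.2752]
tool_rot: [-2.946, -1.091, -0.001]
contact_force: [1.3, -0.6, 0.6]
width: 0.0852
finger_force: 0.0
```

send_rows:
  moves:
    - {"delta_pos": [0, 0, 0], "angular": [0, 0, 0]}
    - {"delta_pos": [0, 0, 0], "angular": [0, 0, 0]}
    - {"delta_pos": [0, 0, 0], "angular": [0, 0, 0]}

```text
time: 9.3
ee_pos: [0.4993, -0.1753, 0.2751]
tool_rot: [-2.947, -1.087, 0.0]
contact_force: [-1.1, -0.3, -0.3]
width: 0.0855
finger_force: 0.0
```

```bash
python3 - <<'E'
from h import *
go((.504,-.176,.175),40.7)
c=eyes.capture("side")
im=c["img"][:,:,::-1].copy();p=np.array(read_state()["ee_pos"])
for q,col in((p,(0,0,255)),((.504,-.176,.171),(0,255,0))):
    cv2.circle(im,tuple(np.int32(proj(c,[q])[0])),0,col,-1)
cv2.imwrite("pics/g.png",cv2.resize(im[110:235,280:400],None,fx=4.5,fy=4.5,interpolation=cv2.INTER_CUBIC))
E
```

```text
t 9.3 pos [ 0.4993 -0.1753  0.2751] w 0.0855 F [-1.1 -0.3 -0.3] 
delta mm [  3.1   3.6 100.1] deg [-0.  -0.  -0.2]
```

View pics/g.png

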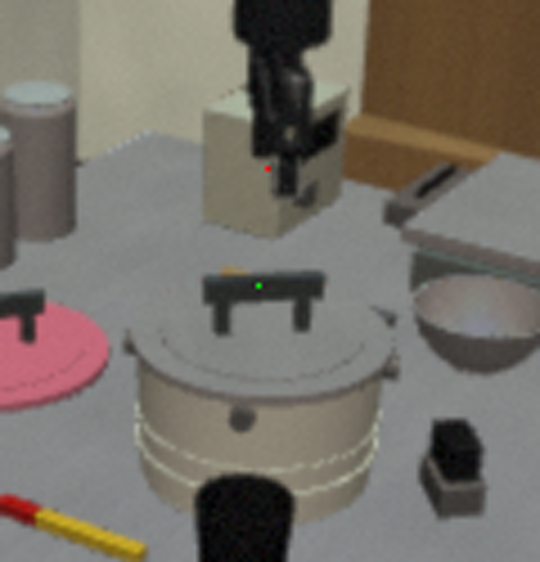

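The bar is centred near the green mark (crop (260,286)), a few mm off at most. The fingers are above it and aligned across it, so I descend and grip.

send_rows:
  moves:
    - {"delta_pos": [4, 4, 40], "angular": [0, 0, 0]}
    - {"delta_pos": [4, 4, 75], "angular": [0, 0, 0]}
    - {"delta_pos": [4, 4, 101], "angular": [0, 0, 0]}
    - {"delta_pos": [4, 4, 101], "angular": [0, 0, 0]}

```text
time: 9.85
ee_pos: [0.503, -0.1755, 0.1719]
tool_rot: [-2.944, -1.086, 0.006]
contact_force: [0.2, 0.4, -0.0]
width: 0.0855
finger_force: 0.0
```

send_rows:
  moves:
    - {"delta_pos": [0, 0, 0], "angular": [0, 0, 0]}
    - {"delta_pos": [0, 0, 0], "angular": [0, 0, 0]}
    - {"delta_pos": [0, 0, 0], "angular": [0, 0, 0]}
    - {"delta_pos": [0, 0, 0], "angular": [0, 0, 0]}
    - {"delta_pos": [0, 0, 0], "angular": [0, 0, 0]}
  gripper: -1
  newtons: 90

```text
time: 10.48
ee_pos: [0.5048, -0.1773, 0.1753]
tool_rot: [-2.948, -1.084, -0.001]
contact_force: [-2.0, 3.1, 6.0]
width: 0.0103
finger_force: 89.5
```

send_rows:
  moves:
    - {"delta_pos": [0, 0, 0], "angular": [0, 0, 0]}
    - {"delta_pos": [0, 0, 0], "angular": [0, 0, 0]}
    - {"delta_pos": [0, 0, 0], "angular": [0, 0, 0]}

```text
time: 10.85
ee_pos: [0.5048, -0.1773, 0.1753]
tool_rot: [-2.948, -1.084, -0.001]
contact_force: [-1.5, 3.3, 5.7]
width: 0.0101
finger_force: 89.5
```

send_rows:
  moves:
    - {"delta_pos": [0, 0, -2], "angular": [0, 0, 0]}
    - {"delta_pos": [0, 0, -4], "angular": [0, 0, 0]}
    - {"delta_pos": [0, 0, -6], "angular": [0, 0, 0]}
    - {"delta_pos": [0, 0, -8], "angular": [0, 0, 0]}
    - {"delta_pos": [0, 0, -10], "angular": [0, 0, 0]}

```text
time: 11.48
ee_pos: [0.5041, -0.1774, 0.1844]
tool_rot: [-2.948, -1.084, 0.002]
contact_force: [-0.1, 2.8, -5.0]
width: 0.011
finger_force: 89.5
```

send_rows:
  moves:
    - {"delta_pos": [0, 0, -2], "angular": [0, 0, 0]}
    - {"delta_pos": [0, 0, -4], "angular": [0, 0, 0]}
    - {"delta_pos": [0, 0, -6], "angular": [0, 0, 0]}
    - {"delta_pos": [0, 0, -8], "angular": [0, 0, 0]}
    - {"delta_pos": [0, 0, -11], "angular": [0, 0, 0]}

```text
time: 12.1
ee_pos: [0.5046, -0.1776, 0.1954]
tool_rot: [-2.948, -1.084, 0.0]
contact_force: [-1.0, -0.3, -6.1]
width: 0.0103
finger_force: 89.4
```

send_rows:
  moves:
    - {"delta_pos": [0, 0, 0], "angular": [0, 0, 0]}
    - {"delta_pos": [0, 0, 0], "angular": [0, 0, 0]}
    - {"delta_pos": [0, 0, 0], "angular": [0, 0, 0]}
    - {"delta_pos": [0, 0, 0], "angular": [0, 0, 0]}
    - {"delta_pos": [0, 0, 0], "angular": [0, 0, 0]}

```text
time: 12.72
ee_pos: [0.5046, -0.1776, 0.1952]
tool_rot: [-2.948, -1.084, 0.0]
contact_force: [0.6, -0.1, -5.6]
width: 0.0107
finger_force: 89.4
```

```bash
python3 - <<'E'
from h import *
go((.504,-.176,.196),40.7)
c=eyes.capture("side");im=c["img"][:,:,::-1]
for d in finder.pinpoint("side","vac_lid")[:3]: print(d)
for z in(.12,.13,.14,.15): print(z,proj(c,[[.504,-.176,z]]))
cv2.imwrite("pics/i.png",cv2.resize(im[130:235,295:385],None,fx=5.5,fy=5.5,interpolation=cv2.INTER_CUBIC))
E
```

```text
t 12.725 pos [ 0.5046 -0.1776  0.1952] w 0.0107 F [ 0.6 -0.1 -5.6] 
delta mm [ 0.6 -1.6 -0.8] deg [-0.   0.  -0.3]
{'centre': [338.3, 178.0], 'confidence': 0.84}
{'centre': [277.4, 188.9], 'confidence': 0.55}
0.12 [[336.94909429 186.09374275]]
0.13 [[337.066457   183.73168501]]
0.14 [[337.18452585 181.35345991]]
0.15 [[337.30330533 178.95893638]]
```

View pics/i.png

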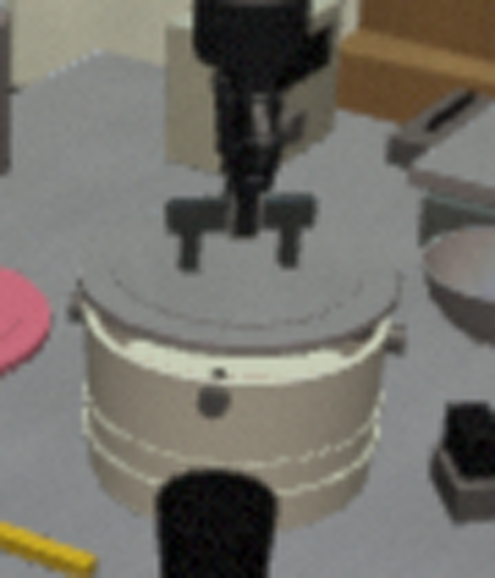

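The lid is level over the tub with an even gap (about 20 mm by TCP travel, 21 mm from the bar's shift in the image). I raise it 2 mm for plug clearance, settle, and hand in.

send_rows:
  moves:
    - {"delta_pos": [0, 0, -1], "angular": [0, 0, 0]}
    - {"delta_pos": [0, 0, -2], "angular": [0, 0, 0]}
    - {"delta_pos": [0, 0, -2], "angular": [0, 0, 0]}
    - {"delta_pos": [0, 0, -2], "angular": [0, 0, 0]}
    - {"delta_pos": [0, 0, -2], "angular": [0, 0, 0]}

```text
time: 13.45
ee_pos: [0.5046, -0.1776, 0.1972]
tool_rot: [-2.948, -1.084, 0.0]
contact_force: [0.1, 0.3, -5.9]
width: 0.0101
finger_force: 89.4
```

send_rows:
  moves:
    - {"delta_pos": [0, 0, 0], "angular": [0, 0, 0]}
    - {"delta_pos": [0, 0, 0], "angular": [0, 0, 0]}
    - {"delta_pos": [0, 0, 0], "angular": [0, 0, 0]}
    - {"delta_pos": [0, 0, 0], "angular": [0, 0, 0]}
    - {"delta_pos": [0, 0, 0], "angular": [0, 0, 0]}

```text
time: 14.08
ee_pos: [0.5046, -0.1776, 0.1973]
tool_rot: [2.948, 1.084, 0.0]
contact_force: [-0.6, 0.1, -6.1]
width: 0.0105
finger_force: 89.4
```

```bash
python3 -c "
from h import *
go((.504,-.176,.197),40.7)
print(bot.sign_off())"
```

```text
t 14.075 pos [ 0.5046 -0.1776  0.1973] w 0.0105 F [-0.6  0.1 -6.1] 
delta mm [ 0.5 -1.6  0.3] deg [ 0.  -0.  -0.3]
the job is handed in; nothing more can be done
None
```

I handed the job in at about 14 s: I pulled the slide about 40 mm, held it for about a second and let it go home, and the gripper now holds the lid still and level about 22 mm over the tub; the sign-off gave no verdict.

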